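Hang the tall glaze dipper back on the drying rail

TASK

Two steel glaze dippers stand on the pottery bench. Pick up the taller one, lower it into the gap between the two dippers hanging on the drying rail, and keep hold of it until its hook bears on the bar; then let go so that it hangs freely there, clear of both neighbours. Do not knock or shift the two hanging dippers.

Things in the scene. Friction and masses are not known exactly. Their poses are not given: they have to be found in the camera images.
- dipper_mid (a point): Taller standing dipper, loose, 0.16 kg, 170 mm high: open cup 50 mm across, 45 high; from its wall a flat strap (20 mm wide, 4 thick) rises and ends in a square hook over the cup. Point: half-way up (85 mm above underside, 85 below hook top), on the upright line midway between the hook's legs; cup's middle 4 mm off, to +x. z up, x from handle to the hook's free leg, y along the strap's width.
- dipper_hook (a point): On the tall dipper: middle of the inner face of its hook, the face that bears on the bar; 81 mm above the half-way point, 4 mm below the overall top. The hook's legs stand at x = -22 and +22 mm, 40 mm apart inside, 48 mm over all: a good grasp from above is across both, 25 mm below the top. Free leg ends 40 mm below this point. Axes as the dipper; it hangs well either way round.
- rail_top (a point): Middle of the top of the drying rail's dark steel bar, 211 mm above the bench (fixed). Bar 14 mm square, 360 long, along y; x level, square to it, away from the robot; z up. Posts at its ends reach no higher than the bar; a foot plank 70 mm wide, 18 high, lies below. A hung dipper's hook top is at 215 mm, its underside at 45 mm. Only the two hanging dippers are on the bar.
- hung_left_mid (a point): Dipper hanging on the bar at the robot's left (+y) of the gap: loose, 0.15 kg, 170 mm high, hook and strap as the tall one, handle on the robot's side, cup 60 mm across, 30 high. Point: half-way up, midway between the hook's legs, 81 mm below the bar's top. Axes as the tall dipper.
- hung_right_mid (a point): Dipper hanging at the robot's right (-y) of the gap: loose, 0.15 kg, 170 mm high, same hook and strap, handle on the robot's side, cup 40 mm across, 65 high. Point: half-way up, midway between the hook's legs, 81 mm below the bar's top. The two hang 132 to 192 mm apart, middle to middle; the tall one belongs about half-way between.
Not all that is in view belongs to the job. What is shaped like the part that bears hung_left_mid but yellow is not meant. What is shaped like the part that bears dipper_mid but black is not meant.

How it is judged:
By the outcome, as a careful person would: the job done as asked, in the order asked, and still so for the second after the job is handed in, with the robot touching nothing.
It also fails if it takes over 45 s, if anything falls off the work surface, if the arm or the gripper's body presses on something with over 40 N, if the wrist force passes 120 N, or if a joint passes its speed limit or range.

ROBOT

A 7-joint arm with a two-finger parallel gripper is mounted at the origin on the work surface. World frame = base frame: x ahead of the robot, y to its left, z up, the work surface at z = 0. Lengths are in m, angles in rad, forces in N, time in s.
With the tool pointing down it reaches from about 0.425 to 0.925 m from the base axis. Payload 6.8 kg.
Tool frame: the origin (TCP) lies at the very end of the fingers, on their centre line; the grasp point (between the pads) lies 19 mm behind it; z points along the fingers, y is the line along which they close (so a half turn about z gives the same grasp; the last joint's range is limited). The gripper opens to 85 mm and grips with 20 to 120 N. Pads are 22 mm wide; open, the fingers measure 114 mm over their backs; the gripper's body (76 mm by 85 mm) begins 54 mm behind the grasp point. The pads swing forward as they close: fully open they stand 13 mm farther back than shut.
Start: joints at [-1.342, 0.477, 0.022, 1.555, -0.011, 1.109, -0.083], TCP at [0.223, 0.637, 0.231] pointing down, gripper open.
Joint ranges: [-2.96, 2.96], [-0.34, 2.1], [-1.41, 1.46], [0.24, 2.44], [-1.37, 4.51], [0.17, 1.92], [-2.96, 2.96]. Speed limits (rad/s): [2.39, 2.39, 3.14, 3.14, 3.14, 3.14, 3.14].

INTERFACE

Orientations are given as a rotation vector (axis times angle).
In Python, from bench import monitor, optics, r gives the robot as it stands.
- The arm moves only by the shell command python3 -m crank 'ROWS' [OPENING] [FORCE]. ROWS is JSON, a list of rows, each a list of 2 entries, a list of its own where there are three numbers: the shift along the tool's x, y, z in cm, then the turn, a rotation vector about the tool's x, y, z in rad. A call has 1 to 5 rows; each row shifts and turns the commanded pose from where the row before left it, along the tool's axes as they then stand; what a row does not reach is not made up. A row lasts 1/10 s, in which the tool goes at most 50 mm and 8.59 degrees, less where a joint would pass 70% of its speed; a pose out of reach is approached as far as the arm can. A call is refused whole if a number of a shift passes 5 or a number of a turn 0.15, either way. A call with a gripper value outside its range is refused whole. OPENING is the finger opening in cm, from 0 to 8.54, set as the call begins (- or left out, the last holds). The fingers move at their own pace and stop on an object; FORCE is the grip in N (left out, the last holds). Time passes only in rows, so rows that do not move let the fingers close. It gives the time, the measured TCP pose, the force, the opening and the grip force at its end, in the units of the state.
- monitor.get_obs(): the state, without advancing time (a new reading comes with each control period).
- optics.grab_frame(name): name is "scene" or "side" or "wrist"; returns (picture, depth): 384x512x3 uint8, red, green, blue; 384x512 float32, m along the optical axis (not along the pixel's ray), 0 where there is no reading.
- optics.camera_model(name): a dict with "vertical_fov" (degrees; the focal length in pixels is half the picture's height over the tangent of half this angle, whatever the lens; pixels are square), "cx", "cy" (the principal point, pixels), "R" (3x3) and "t" (3): a world point X has camera coordinates R X + t; the wrist camera has in their place "hand_eye" (4x4, takes a point from camera to tool coordinates, whose origin is the TCP and whose axes are the flange's). Camera axes: x right, y down, z forward; pixel columns grow to the right and rows downward; lengths in m; the calibration is good to about 2 mm. A picture is of the moment at which its call begins: read the wrist's pose just before it. camera_model takes no time and is no camera call.
- r.hand_in(): hands the job in; it is judged then, once.
The state is a dict: "clock": time; "joints": joint angles; "qvel": joint speeds; "tau": joint torques, N m; "tcp_pos": TCP position; "orientation": TCP orientation; "contact_force": force on the tool from outside, world axes, zero at the start; "moment": the same for the moment, N m; "grip_width": finger opening in m; "gripper_force": force on a finger pad.
Only numpy, scipy, OpenCV 4.12 (cv2) and the standard library are available. Lean on these libraries where they do the work, as an engineer would, in place of code of your own. Each camera call takes 0.05 s, during which the arm holds its last target. There are 200 camera calls.

## Working session

There is one attempt and no reset: what is moved stays moved. The work goes in short steps, Python scripts to look and compute and a shell command to move; the robot and the scene stay as the last step left them, time stands still between calls to the robot, and variables do not carry over. Pictures are saved under pics/ and viewed, at most 10 in all, crops included, and the job is handed in when it is done.

```bash
ls; mkdir -p pics
cat > h.py <<'E'
import numpy as np,cv2
from scipy.spatial.transform import Rotation as Ro
from bench import monitor,optics,r
def look(n,f):
    o=monitor.get_obs(); im,d=optics.grab_frame(n); cv2.imwrite(f'pics/{f}.png',im[:,:,::-1]); np.savez(f'pics/{f}.npz',im=im,d=d,p=o['tcp_pos'],o=o['orientation']); return im,d
def pts(n,f):
    z=np.load(f'pics/{f}.npz'); d=z['d']; m=optics.camera_model(n); fl=192/np.tan(np.radians(m['vertical_fov'])/2)
    v,u=np.mgrid[:384,:512]; P=np.stack([(u-m['cx'])/fl*d,(v-m['cy'])/fl*d,d],-1)
    if 'R' in m: W=(P-np.array(m['t']))@np.array(m['R'])
    else:
        H=np.array(m['hand_eye']); W=(P@H[:3,:3].T+H[:3,3])@Ro.from_rotvec(z['o']).as_matrix().T+z['p']
    W[d==0]=np.nan; return W,z['im']
E
python3 - <<'E'
from h import *
a,_=look('scene','a');b,_=look('side','b')
print({k:(v if not isinstance(v,np.ndarray) else v.tolist()) for k,v in optics.camera_model('scene').items()}); print(monitor.get_obs())
E
```

```text
pics
{'vertical_fov': 45.45743364912859, 'cx': 257.4649872176908, 'cy': 185.76140143746042, 'R': [[-0.7159244535371753, 0.6978805424273741, -0.020369715971787324], [0.48882043123372815, 0.4802006092026029, -0.7283281958910564], [-0.4985045263946649, -0.531385098984459, -0.6849256264305693]], 't': [0.3639055258373011, -0.18738630716276009, 1.3140375044254047]}
{'clock': 0.1, 'joints': array([-1.34209081,  0.47773197,  0.02233997,  1.55632631, -0.01149764,
        1.10928762, -0.08310171]), 'qvel': array([-0.00032164, -0.00226546, -0.00167365, -0.0026948 ,  0.00074174,
       -0.00196657,  0.00058834]), 'tau': array([ 3.81114005e-03, -5.97768295e+01,  1.61328524e+00, -2.81956387e+01,
        1.27747556e-02,  5.05626958e-03, -1.68025440e-05]), 'tcp_pos': array([0.22290676, 0.63658352, 0.23042423]), 'orientation': array([-5.26495673e-01, -3.09700354e+00,  2.54104989e-03]), 'contact_force': array([-0.11782482,  0.02842067,  0.57836353]), 'moment': array([0.04228974, 0.03353392, 0.06400625]), 'gripper_force': 0.0, 'grip_width': 0.08519517145350686}
```

View pics/a.png

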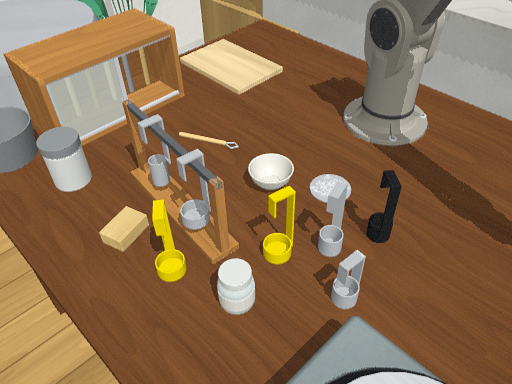

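View pics/b.png

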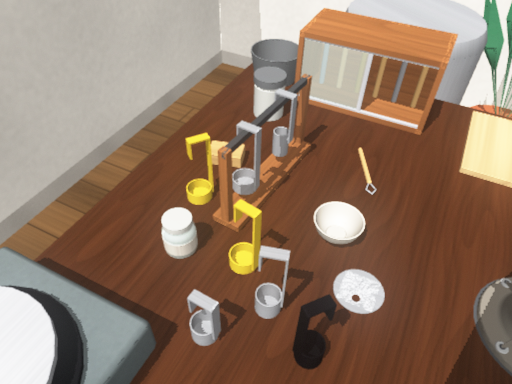

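Scene view: the candidates for the tall dipper are a steel dipper at (333,220), a shorter steel one at (347,280), a black one at (383,205) and yellow ones at (280,225) and (168,240). The steel one at (333,220), side view (270,280), looks taller. The hanging ones are at scene (157,150) and (193,190). I'll confirm by measured heights and a crop.

Run:
```python
from h import *
def cl(n,f,boxes):
    W,im=pts(n,f); hsv=cv2.cvtColor(im,cv2.COLOR_RGB2HSV); g=(hsv[...,1]<60)&(hsv[...,2]>60)
    for k,(u0,v0,u1,v1) in boxes.items():
        m=np.zeros_like(g); m[v0:v1,u0:u1]=1; m&=g&(W[...,2]>0.012); P=W[m]; 
        zt=np.nanpercentile(P[:,2],99)
        T=P[P[:,2]>zt-.006]
        if len(T)<5: print(k,'few');continue
        c,s,a=cv2.minAreaRect((T[:,:2]*1000).astype(np.float32))
        print(n,k,len(P),'ztop %.3f'%zt,'rect',np.round(c,1),np.round(s,1),round(a,1),'low mean',np.round(np.nanmean(P[P[:,2]<.05] if k in'TS' else P[P[:,2]<.1],0),3),'min/max',np.round(np.nanmin(T,0),3),np.round(np.nanmax(T,0),3))
cl('scene','a',{'T':(315,178,352,258),'S':(330,248,368,310),'HL':(176,148,212,232),'HR':(136,114,170,188)})
cl('side','b',{'T':(250,244,292,318),'S':(186,290,224,346),'HL':(230,120,264,194),'HR':(270,88,300,158)})
for n,f in(('scene','a'),('side','b')):
    W,im=pts(n,f); z=W[...,2]; dark=(im.max(2)<90)&(z>.2)&(z<.218)
    P=W[dark]; P=P[(P[:,0]>.3)]
    c,s,a=cv2.minAreaRect((P[:,:2]*1000).astype(np.float32)); print('bar',len(P),c,s,a,np.nanmedian(P,0), np.nanmin(P,0),np.nanmax(P,0))
    q=np.polyfit(P[:,1],P[:,0],1); print('x=',q)
A=cv2.resize(cv2.imread('pics/a.png')[165:315,300:410],None,fx=3.5,fy=3.5,interpolation=2)
B=cv2.resize(cv2.imread('pics/b.png')[235:385,180:290],None,fx=3.5,fy=3.5,interpolation=2)
cv2.imwrite('pics/c.png',np.hstack([A,B]))
```

```text
scene T 1185 ztop 0.173 rect [469.7 182.4] [50.1 20.6] 15.6 low mean [0.474 0.184 0.032] min/max [0.444 0.168 0.167] [0.494 0.198 0.174]
scene S 1113 ztop 0.118 rect [547.3 282.8] [21.2 49.2] 86.6 low mean [0.546 0.279 0.029] min/max [0.522 0.271 0.113] [0.572 0.295 0.12 ]
scene HL 1588 ztop 0.218 rect [643.9 -32.5] [110.3  50.3] 66.1 low mean [ 0.643 -0.05   0.063] min/max [ 0.612 -0.089  0.212] [0.662 0.027 0.219]
scene HR 1206 ztop 0.218 rect [ 629.4 -182.7] [119.2  50.6] 67.7 low mean [ 0.63  -0.194  0.076] min/max [ 0.598 -0.246  0.212] [ 0.647 -0.12   0.219]
side T 1047 ztop 0.170 rect [469.1 184.6] [47.6 23. ] 15.8 low mean [0.472 0.187 0.031] min/max [0.444 0.17  0.165] [0.494 0.201 0.171]
side S 1050 ztop 0.115 rect [546.3 285. ] [21.  48.6] 85.5 low mean [0.549 0.29  0.029] min/max [0.521 0.274 0.109] [0.57  0.297 0.116]
side HL 1286 ztop 0.215 rect [631.  -29.5] [ 49.7 104.9] 13.3 low mean [ 0.644 -0.046  0.061] min/max [ 0.61  -0.084  0.209] [0.659 0.026 0.216]
side HR 1183 ztop 0.214 rect [ 616.2 -177.9] [ 49.8 116.1] 13.0 low mean [ 0.649 -0.244  0.071] min/max [ 0.597 
[... 222 characters left out ...]
.65045009 0.0221089  0.21316167]
x= [0.09377508 0.64760812]
bar 289 (621.8579711914062, -129.42417907714844) (316.6579284667969, 5.128804683685303) 84.74449157714844 [ 0.62293437 -0.10950758  0.20634122] [ 0.60577052 -0.28700345  0.20010351] [0.63594702 0.02832171 0.21100812]
x= [0.09330131 0.63318165]Traceback (most recent call last):
  File "<stdin>", line 20, in <module>
    return _nx.concatenate(arrs, 1, dtype=dtype, casting=casting)
           ~~~~~~~~~~~~~~~^^^^^^^^^^^^^^^^^^^^^^^^^^^^^^^^^^^^^^^
ValueError: all the input array dimensions except for the concatenation axis must match exactly, but along dimension 0, the array at index 0 has size 525 and the array at index 1 has size 522
```

Run:
```python
from h import *
A=cv2.resize(cv2.imread('pics/a.png')[165:315,300:410],(385,525),interpolation=2)
B=cv2.resize(cv2.imread('pics/b.png')[234:384,180:290],(385,525),interpolation=2)
cv2.imwrite('pics/c.png',np.hstack([A,B]))
e=np.array([.0935,1])/np.hypot(.0935,1); n_=np.array([e[1],-e[0]]); o=np.array([.6404,0])
for n,f in(('scene','a'),('side','b')):
    W,im=pts(n,f); hsv=cv2.cvtColor(im,cv2.COLOR_RGB2HSV); g=hsv[...,1]<70
    P=W[g]; s=(P[:,:2]-o)@e; t=(P[:,:2]-o)@n_; z=P[:,2]
    k=(abs(t)>9)|((z>.17)&(z<.225)&(abs(t)>.0095)&(abs(t)<.03)&(s>-.32)&(s<.04))
    k=(z>.18)&(z<.225)&(abs(t)>.0095)&(abs(t)<.03)&(s>-.30)&(s<.03)
    h,b=np.histogram(s[k],bins=np.arange(-.3,.03,.005)); print(n,[(round(x*1000),c) for x,c in zip(b,h) if c>2])
    for lo,hi in((-.12,.0),(-.29,-.13)):
        q=k&(s>lo)&(s<hi); 
        if q.any(): print(np.round([np.percentile(s[q],2),np.percentile(s[q],98),t[q].min(),t[q].max(),z[q].max()],4))
```

```text
scene [(-215, np.int64(19)), (-210, np.int64(36)), (-205, np.int64(40)), (-200, np.int64(45)), (-195, np.int64(70)), (-65, np.int64(3)), (-60, np.int64(36)), (-55, np.int64(48)), (-50, np.int64(49)), (-45, np.int64(61)), (-40, np.int64(62))]
[-0.0593 -0.0378 -0.0247  0.0251  0.2193]
[-0.2137 -0.1912 -0.024   0.0251  0.2189]
side [(-215, np.int64(4)), (-210, np.int64(28)), (-205, np.int64(33)), (-200, np.int64(24)), (-195, np.int64(71)), (-190, np.int64(7)), (-60, np.int64(9)), (-55, np.int64(43)), (-50, np.int64(37)), (-45, np.int64(47)), (-40, np.int64(81))]
[-0.0555 -0.0354 -0.0257  0.0239  0.2153]
[-0.2104 -0.1896 -0.0258  0.0235  0.2162]
```

View pics/c.png

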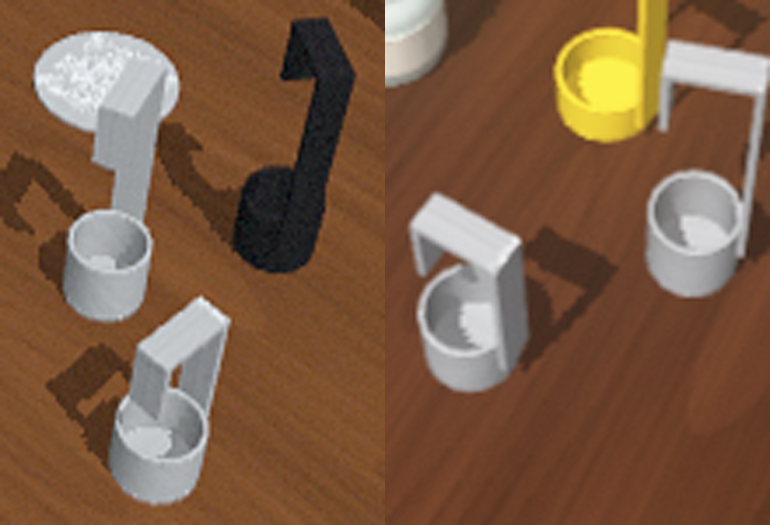

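The crop shows the tall steel dipper (left panel, 130,190; right panel, 710,160) and the shorter steel one in front of it. The measured heights are 170 and 116 mm, so the tall one is at about (0.4695, 0.1835), its x axis at yaw +15.7° and its handle on the robot's side.

The bar lies along x = 0.6404 + 0.0935·y, so its yaw is −5.3°. The hung dippers are at s = −0.0475 and −0.2015 along it. Their midpoint is at about (0.629, −0.124).

```bash
python3 -m crank '[[[-3.2,-2.9,-0.2],[0,0,0]],[[-3.2,-2.9,-0.2],[0,0,0]],[[-3.2,-2.9,-0.2],[0,0,0]],[[-3.2,-2.9,-0.2],[0,0,0]],[[-3.2,-2.9,-0.2],[0,0,0]]]' 8.5
python3 -m crank '[[[-3.2,-2.9,-0.2],[0,0,0]],[[-3.2,-2.9,-0.2],[0,0,0]],[[-3.2,-2.9,-0.2],[0,0,0]],[[-3.2,-2.9,-0.2],[0,0,0]],[[-3.2,-2.9,-0.2],[0,0,0]]]'
python3 -m crank '[[[0,0,0],[0,0,0.14]],[[0,0,0],[0,0,0.14]],[[0,0,0],[0,0,0.14]],[[0,0,0],[0,0,0.14]],[[0,0,0],[0,0,0.14]]]'
python3 -m crank '[[[0,0,0],[0,0,0.14]],[[0,0,0],[0,0,0.12]],[[0,0,0],[0,0,0]],[[0,0,0],[0,0,0]]]'
cat >> h.py <<'E'
def to(x,y,z,yaw):
    "shift (cm, present tool axes) and turn about tool axes to reach TCP, tool y at yaw (deg), pointing down"
    o=monitor.get_obs(); R=Ro.from_rotvec(o['orientation']).as_matrix()
    yw=np.radians(yaw); yt=np.array([np.cos(yw),np.sin(yw),0]); zt=np.array([0,0,-1.]); best=None
    for s in(1,-1):
        G=np.stack([np.cross(s*yt,zt),s*yt,zt],1); t=Ro.from_matrix(R.T@G).as_rotvec()
        if best is None or np.linalg.norm(t)<np.linalg.norm(best): best=t
    print('t',round(o['clock'],2),'tcp',np.round(o['tcp_pos'],4),'shift cm',np.round(R.T@(np.array([x,y,z])-o['tcp_pos'])*100,2),'turn',np.round(best,3),'F',np.round(o['contact_force'],1),'w',round(o['grip_width'],4),'gf',round(o['gripper_force'],1))
E
python3 -c "
from h import *
to(.4695,.1835,.25,15.7)"
```

```text
clock: 0.6
tcp_pos: [0.3266, 0.4454, 0.241]
orientation: [-0.526, -3.097, 0.001]
contact_force: [1.6, 0.3, 0.5]
grip_width: 0.0851
gripper_force: 0.0
clock: 1.1
tcp_pos: [0.4296, 0.2558, 0.2512]
orientation: [-0.526, -3.097, 0.0]
contact_force: [1.0, 0.5, 0.8]
grip_width: 0.085
gripper_force: 0.0
clock: 1.6
tcp_pos: [0.429, 0.2574, 0.251]
orientation: [-1.565, -2.724, 0.001]
contact_force: [-0.3, -0.1, -0.1]
grip_width: 0.0849
gripper_force: 0.0
clock: 2.0
tcp_pos: [0.429, 0.2576, 0.2511]
orientation: [-1.893, -2.507, 0.001]
contact_force: [-0.6, 0.0, 0.2]
grip_width: 0.0846
gripper_force: 0.0
t 2.0 tcp [0.429  0.2576 0.2511] shift cm [-8.23  1.86  0.11] turn [-0.     0.     0.003] F [-0.6  0.   0.2] w 0.0846 gf 0.0
```

```bash
python3 -m crank '[[[-4.1,0.9,0],[0,0,0]],[[-4.1,0.9,0],[0,0,0]],[[0,0,0],[0,0,0]],[[0,0,0],[0,0,0]]]'
python3 - <<'E'
from h import *
look('wrist','w1'); W,im=pts('wrist','w1')
z=W[...,2]; m=(z>.155)&(z<.185)&(abs(W[...,0]-.47)<.06)&(abs(W[...,1]-.183)<.05)
P=W[m]; print(len(P)); 
if len(P)>10:
    c,s,a=cv2.minAreaRect((P[:,:2]*1000).astype(np.float32)); print(c,s,a,np.median(P[:,2]))
to(.4695,.1835,.25,15.7)
E
```

```text
clock: 2.4
tcp_pos: [0.4691, 0.1826, 0.2513]
orientation: [-1.898, -2.503, -0.0]
contact_force: [-0.4, 0.9, 0.4]
grip_width: 0.0847
gripper_force: 0.0
2017
(470.180908203125, 184.32333374023438) (48.10662841796875, 20.415925979614258) 15.235093116760254 0.16884157895702928
t 2.45 tcp [0.4685 0.1838 0.2512] shift cm [-0.06  0.08  0.12] turn [-0.    -0.     0.001] F [ 0.2  0.2 -0.3] w 0.0846 gf 0.0
```

View pics/w1.png

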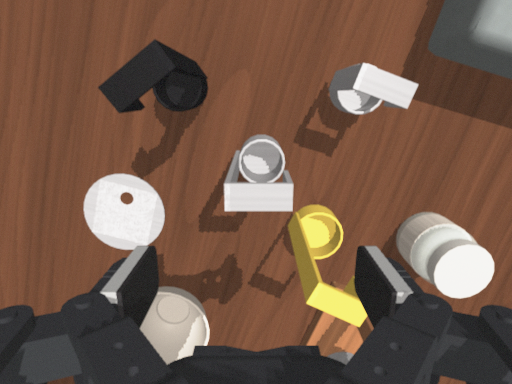

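The wrist view shows the tall steel dipper at (258,180). The yellow hook at (335,305) is nearby, so I'll check that the fingers clear it before descending.

Run:
```python
from h import *
c=np.array([.4702,.1843]); a=np.radians(15.5); e=np.array([np.cos(a),np.sin(a)]); n=np.array([-e[1],e[0]])
for k,f in(('scene','a'),('side','b'),('wrist','w1')):
    W,im=pts(k,f); s=(W[...,:2]-c)@e; t=(W[...,:2]-c)@n; z=W[...,2]
    m=(z>.1)&(z<.2)&(abs(s)<.09)&(abs(t)<.06)&((abs(s)>.03)|(abs(t)>.02)); 
    if k=='wrist': m[240:,:]&=im[240:,:,0]>im[240:,:,2]+60
    if m.any(): 
        q=np.stack([s[m],t[m],z[m]],1)*1000; d=q[np.abs(q[:,1]).argmin()]; print(k,m.sum(),'min',q.min(0).round(),'max',q.max(0).round(),'closest',d.round())
to(.4702,.1843,.126,15.4)
```

```text
scene 14 min [-90.  57. 129.] max [-87.  60. 171.] closest [-89.  57. 167.]
wrist 62 min [-90.  58. 126.] max [-88.  60. 169.] closest [-90.  58. 169.]
t 2.45 tcp [0.4685 0.1838 0.2512] shift cm [-1.000e-02  1.700e-01  1.252e+01] turn [-0.    -0.     0.007] F [ 0.2  0.2 -0.3] w 0.0846 gf 0.0
```

```bash
python3 -m crank '[[[0,0.1,3],[0,0,0.005]],[[0,0.1,3],[0,0,0]],[[0,0,3],[0,0,0]],[[0,0,2.5],[0,0,0]],[[0,0,1],[0,0,0]]]'
python3 -m crank '[[[0,0,0],[0,0,0]],[[0,0,0],[0,0,0]],[[0,0,0],[0,0,0]],[[0,0,0],[0,0,0]],[[0,0,0],[0,0,0]]]' 4.2 40
python3 -m crank '[[[0,0,0],[0,0,0]],[[0,0,0],[0,0,0]],[[0,0,0],[0,0,0]]]'
```

```text
clock: 2.95
tcp_pos: [0.4686, 0.185, 0.124]
orientation: [-1.898, -2.501, 0.005]
contact_force: [-0.8, 0.1, -0.4]
grip_width: 0.0848
gripper_force: 0.0
clock: 3.45
tcp_pos: [0.4713, 0.1847, 0.1276]
orientation: [1.903, 2.499, 0.003]
contact_force: [-2.1, -1.0, 5.7]
grip_width: 0.0477
gripper_force: 41.7
clock: 3.75
tcp_pos: [0.4713, 0.1847, 0.1276]
orientation: [1.903, 2.499, 0.003]
contact_force: [-2.7, 0.9, 7.8]
grip_width: 0.048
gripper_force: 41.7
```

Grasped: width 48 mm, grip 42 N. Next is the lift and turn.

```bash
python3 -m crank '[[[0,0,-1],[0,0,0]],[[0,0,-4],[0,0,0]],[[0,0,-5],[0,0,0]],[[0,0,-5],[0,0,0]],[[0,0,-5],[0,0,0]]]'
python3 -m crank '[[[0,0,0],[0,0,0.12]],[[0,0,0],[0,0,0.12]],[[0,0,0],[0,0,0.12]],[[0,0,0],[0,0,0]],[[0,0,0],[0,0,0]]]'
python3 -c "
from h import *
to(.539,-.116,.328,-5.35)"
```

```text
clock: 4.25
tcp_pos: [0.4703, 0.1834, 0.329]
orientation: [1.904, 2.498, 0.001]
contact_force: [0.8, 0.3, -2.3]
grip_width: 0.0475
gripper_force: 42.8
clock: 4.75
tcp_pos: [0.4706, 0.1839, 0.3266]
orientation: [2.317, 2.122, 0.001]
contact_force: [0.2, 0.0, -1.4]
grip_width: 0.0479
gripper_force: 42.7
t 4.75 tcp [0.4706 0.1839 0.3266] shift cm [-29.27   9.45  -0.14] turn [ 0.    -0.     0.005] F [ 0.2  0.  -1.4] w 0.0479 gf 42.7
```

```bash
python3 -m crank '[[[-2,0.6,0],[0,0,0.005]],[[-3.8,1.2,0],[0,0,0]],[[-3.8,1.2,0],[0,0,0]],[[-3.8,1.2,0],[0,0,0]],[[-3.8,1.2,0],[0,0,0]]]'
python3 -m crank '[[[-3.8,1.2,0],[0,0,0]],[[-3.8,1.2,0],[0,0,0]],[[-3,1,0],[0,0,0]],[[-1.5,0.5,0],[0,0,0]],[[0,0,0],[0,0,0]]]'
python3 -m crank '[[[0,0,2],[0,0,0]],[[0,0,3.5],[0,0,0]],[[0,0,2.5],[0,0,0]],[[0,0,0],[0,0,0]],[[0,0,0],[0,0,0]]]'
python3 - <<'E'
from h import *
to(.539,-.116,.246,-5.35)
look('scene','a2'); look('side','b2'); look('wrist','w2')
h=lambda f:cv2.imread(f'pics/{f}.png')
cv2.imwrite('pics/m.png',np.hstack([cv2.resize(h('a2')[60:280,90:310],(400,400)),cv2.resize(h('b2')[40:260,180:400],(400,400))]))
e=np.array([.0935,1])/np.hypot(.0935,1); n_=np.array([e[1],-e[0]]); o=np.array([.6404,0])
for k,f in(('scene','a2'),('side','b2'),('wrist','w2')):
    W,im=pts(k,f); g=cv2.cvtColor(im,cv2.COLOR_RGB2HSV)[...,1]<70
    s=(W[...,:2]-o)@e; t=(W[...,:2]-o)@n_; z=W[...,2]
    for lo,hi in((-.12,.0),(-.29,-.13)):
        q=g&(z>.18)&(z<.225)&(abs(t)>.0095)&(abs(t)<.03)&(s>lo)&(s<hi)
        if q.sum()>5: print(k,q.sum(),np.round([np.percentile(s[q],2),np.percentile(s[q],98),t[q].min(),t[q].max(),z[q].max()],4))
    q=(t<-.05)&(t>-.14)&(abs(s+.125)<.05)&(z>.1)&(z<.165)&g
    if q.sum()>5: print(k,'cup',q.sum(),np.round([s[q].min(),s[q].max(),t[q].min(),t[q].max(),z[q].min(),z[q].max()],4))
    d=(im.max(2)<90)&(z>.19)&(z<.22)&(abs(t)<.02)&(s>-.19)&(s<-.06)
    if d.sum()>5: print(k,'bar',d.sum(),np.round([np.percentile(t[d],3),np.percentile(t[d],97),*np.polyfit(s[d],t[d],1),np.percentile(z[d],95)],4))
E
```

```text
clock: 5.25
tcp_pos: [0.5081, 0.0061, 0.3265]
orientation: [2.322, 2.116, 0.001]
contact_force: [0.3, 0.2, -1.2]
grip_width: 0.0473
gripper_force: 42.7
clock: 5.75
tcp_pos: [0.535, -0.1197, 0.3264]
orientation: [2.327, 2.109, -0.002]
contact_force: [-0.5, 0.9, -2.1]
grip_width: 0.0477
gripper_force: 42.7
clock: 6.25
tcp_pos: [0.5354, -0.1156, 0.2468]
orientation: [-2.323, -2.114, 0.0]
contact_force: [1.1, -0.1, -1.6]
grip_width: 0.0477
gripper_force: 42.9
t 6.25 tcp [ 0.5354 -0.1156  0.2468] shift cm [-0.    0.36  0.08] turn [-0.    -0.    -0.001] F [ 1.1 -0.1 -1.6] w 0.0477 gf 42.9
scene 255 [-0.0587 -0.0378 -0.0243  0.025   0.2193]
scene 212 [-0.2128 -0.1916 -0.0251  0.0253  0.2189]
scene cup 529 [-0.153  -0.1    -0.1202 -0.0651  0.1188  0.165 ]
scene bar 121 [ 0.0054  0.0083 -0.0092  0.0056  0.2109]
side 219 [-0.0558 -0.0357 -0.026   0.0239  0.2158]
side 128 [-0.2112 -0.1897 -0.0254  0.0245  0.2153]
side cup 602 [-0.1499 -0.0982 -0.1199 -0.0669  0.1187  0.1649]
side bar 154 [-0.0082 -0.0051 -0.     -0.0071  0.2102]
wrist 3306 [-0.0571 -0.0378 -0.0241  0.0255  0.2162]
wrist 57 [-0.2116 -0.2052  0.0183  0.0254  0.2152]
wrist cup 4183 [-0.1504 -0.101  -0.1176 -0.0652  0.1192  0.165 ]
wrist bar 2102 [-0.0068 -0.0057 -0.0009 -0.0063  0.2091]
```

View pics/m.png

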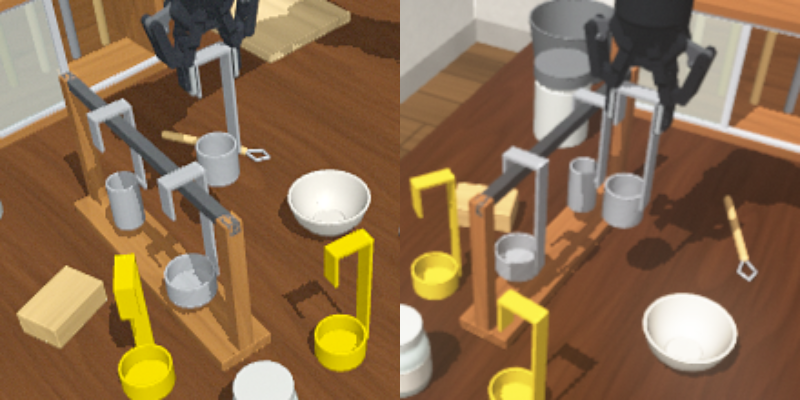

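The picture shows the dipper hanging upright in the grip on the robot's side of the bar, its cup at crop positions (217,160) and (622,200), lined up with the gap. Its cup centre is at s = −0.126. The bar is at t = 0 and the dipper at t = −0.094. I slide it 9.4 cm to bring the bar inside the hook, then lower it about 74 mm.

```bash
python3 -m crank '[[[0,1.4,0],[0,0,0]],[[0,2.5,0],[0,0,0]],[[0,2.5,0],[0,0,0]],[[0,2,0],[0,0,0]],[[0,1,0],[0,0,0]]]'
python3 -m crank '[[[0,0,0],[0,0,0]],[[0,0,0],[0,0,0]],[[0,0,0],[0,0,0]]]'
python3 - <<'E'
from h import *
look('scene','a3'); look('side','b3')
x=.6404+.0935*-.1255*.9957
to(.6404-.0931*-0+.0931*-.126,-.126*.9957,.1726,-5.35)
h=lambda f:cv2.imread(f'pics/{f}.png')
cv2.imwrite('pics/m3.png',np.hstack([cv2.resize(h('a3')[60:260,90:290],(400,400)),cv2.resize(h('b3')[40:240,180:380],(400,400))]))
E
```

```text
clock: 6.9
tcp_pos: [0.631, -0.1252, 0.2474]
orientation: [2.323, 2.112, 0.002]
contact_force: [-0.7, -0.5, -0.9]
grip_width: 0.0477
gripper_force: 43.0
clock: 7.2
tcp_pos: [0.6279, -0.1256, 0.2466]
orientation: [-2.326, -2.111, -0.0]
contact_force: [-0.5, 0.6, -2.7]
grip_width: 0.0476
gripper_force: 43.0
t 7.3 tcp [ 0.6282 -0.1255  0.2466] shift cm [0.   0.05 7.4 ] turn [-0.    -0.    -0.003] F [-0.2  0.2 -2.1] w 0.0473 gf 43.0
```

View pics/m3.png

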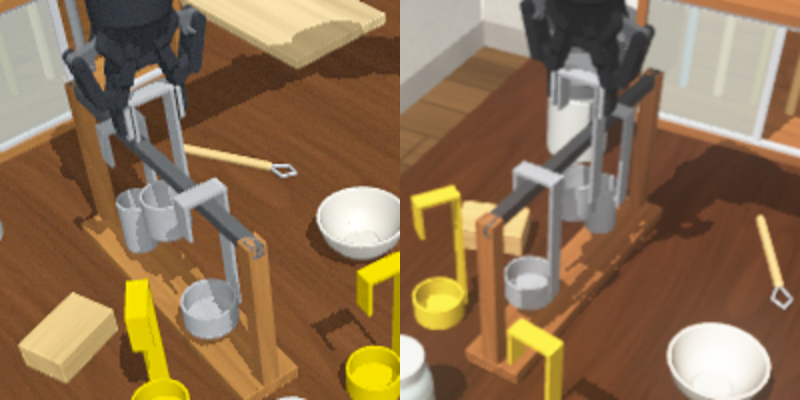

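The bar now passes inside the hook, under the free leg's end at crop (130,130), with clear space on both sides. I lower quickly for 6.8 cm and then slowly until the force shows contact.

```bash
python3 -m crank '[[[0,0,1],[0,0,0]],[[0,0,2],[0,0,0]],[[0,0,2],[0,0,0]],[[0,0,1.2],[0,0,0]],[[0,0,0.6],[0,0,0]]]'
python3 -m crank '[[[0,0,0.1],[0,0,0]],[[0,0,0.1],[0,0,0]],[[0,0,0.1],[0,0,0]],[[0,0,0],[0,0,0]],[[0,0,0],[0,0,0]]]'
python3 -m crank '[[[0,0,0.1],[0,0,0]],[[0,0,0.1],[0,0,0]],[[0,0,0.1],[0,0,0]],[[0,0,0],[0,0,0]],[[0,0,0],[0,0,0]]]'
```

```text
clock: 7.8
tcp_pos: [0.6279, -0.1252, 0.1766]
orientation: [-2.324, -2.111, 0.002]
contact_force: [0.3, -0.1, -2.4]
grip_width: 0.0479
gripper_force: 42.8
clock: 8.3
tcp_pos: [0.6291, -0.1255, 0.1758]
orientation: [2.325, 2.112, 0.001]
contact_force: [-0.1, 0.1, -1.9]
grip_width: 0.0473
gripper_force: 42.9
clock: 8.8
tcp_pos: [0.6289, -0.1254, 0.1726]
orientation: [-2.325, -2.112, -0.0]
contact_force: [-2.2, 1.1, 3.3]
grip_width: 0.0474
gripper_force: 43.2
```

```bash
python3 -m crank '[[[0,0,0.05],[0,0,0]],[[0,0,0],[0,0,0]],[[0,0,0],[0,0,0]]]'
python3 - <<'E'
from h import *
look('side','b4'); look('scene','a4')
e=np.array([.0935,1])/np.hypot(.0935,1); n_=np.array([e[1],-e[0]]); o=np.array([.6404,0])
for k,f in(('scene','a4'),('side','b4')):
    W,im=pts(k,f); g=cv2.cvtColor(im,cv2.COLOR_RGB2HSV)[...,1]<70
    s=(W[...,:2]-o)@e; t=(W[...,:2]-o)@n_; z=W[...,2]
    q=g&(abs(s+.126)<.035)&(abs(t)<.045)&(z>.035)&(z<.1); print(k,q.sum(),np.round([s[q].min(),s[q].max(),t[q].min(),t[q].max(),z[q].min(),z[q].max()],4))
E
```

```text
clock: 9.1
tcp_pos: [0.6289, -0.1254, 0.1726]
orientation: [-2.325, -2.112, -0.001]
contact_force: [-2.5, 1.5, 6.3]
grip_width: 0.0475
gripper_force: 43.8
scene 595 [-0.1539 -0.0997 -0.0258  0.0287  0.0461  0.0978]
side 375 [-0.1493 -0.0997 -0.0274  0.0216  0.0441  0.0989]
```

The hook bears on the bar: Fz rose about 8 N, descent stopped, and the underside is at 45 mm. Releasing now.

```bash
python3 -m crank '[[[0,0,0],[0,0,0]],[[0,0,0],[0,0,0]],[[0,0,0],[0,0,0]],[[0,0,0],[0,0,0]],[[0,0,0],[0,0,0]]]' 8.0
python3 -m crank '[[[0,0,-1],[0,0,0]],[[0,0,-1.5],[0,0,0]],[[0,0,-2],[0,0,0]],[[0,0,-3],[0,0,0]],[[0,0,-4],[0,0,0]]]'
python3 -m crank '[[[0,0,-3],[0,0,0]],[[0,0,0],[0,0,0]],[[0,0,0],[0,0,0]],[[0,0,0],[0,0,0]],[[0,0,0],[0,0,0]]]'
python3 - <<'E'
from h import *
look('scene','a5'); look('side','b5')
h=lambda f:cv2.imread(f'pics/{f}.png')
cv2.imwrite('pics/m5.png',np.hstack([cv2.resize(h('a5')[60:260,90:290],(400,400)),cv2.resize(h('b5')[40:240,180:380],(400,400))]))
e=np.array([.0935,1])/np.hypot(.0935,1); n_=np.array([e[1],-e[0]]); o=np.array([.6404,0])
for k,f in(('scene','a5'),('side','b5')):
    W,im=pts(k,f); g=cv2.cvtColor(im,cv2.COLOR_RGB2HSV)[...,1]<70
    s=(W[...,:2]-o)@e; t=(W[...,:2]-o)@n_; z=W[...,2]
    for c in(-.0475,-.126,-.2015):
        q=g&(z>.18)&(z<.225)&(abs(t)>.0095)&(abs(t)<.03)&(abs(s-c)<.035)
        print(k,c,q.sum(),np.round([np.percentile(s[q],2),np.percentile(s[q],98),t[q].min(),t[q].max(),z[q].max()],4))
E
```

```text
clock: 9.7
tcp_pos: [0.6288, -0.1255, 0.1717]
orientation: [-2.325, -2.112, 0.0]
contact_force: [0.4, 0.2, -0.7]
grip_width: 0.0801
gripper_force: 0.0
clock: 10.2
tcp_pos: [0.6281, -0.1253, 0.2881]
orientation: [-2.325, -2.111, 0.002]
contact_force: [0.6, -0.5, 0.0]
grip_width: 0.0801
gripper_force: 0.0
clock: 10.7
tcp_pos: [0.6282, -0.1252, 0.3158]
orientation: [-2.324, -2.111, 0.002]
contact_force: [-0.8, -0.0, -0.1]
grip_width: 0.0796
gripper_force: 0.0
scene -0.0475 254 [-0.0584 -0.0376 -0.024   0.0254  0.2186]
scene -0.126 233 [-0.138  -0.1165 -0.0253  0.0243  0.2186]
scene -0.2015 211 [-0.2129 -0.1917 -0.0242  0.0253  0.2186]
side -0.0475 218 [-0.0558 -0.0355 -0.0256  0.0246  0.215 ]
side -0.126 192 [-0.1359 -0.1144 -0.0258  0.0243  0.2154]
side -0.2015 165 [-0.2103 -0.1888 -0.0257  0.0238  0.2148]
```

View pics/m5.png

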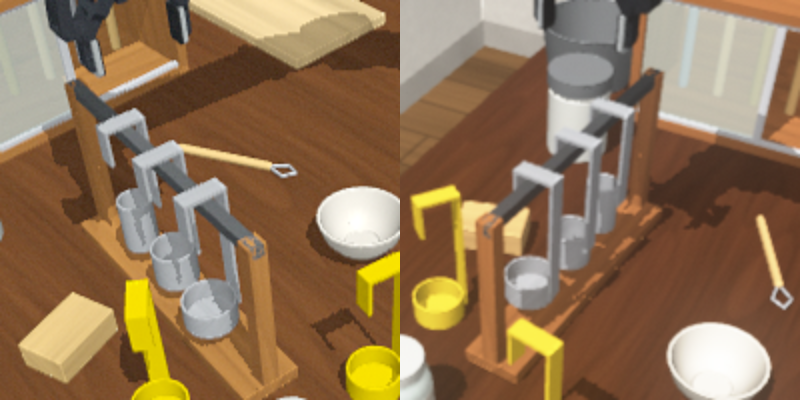

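The tall dipper hangs between its neighbours at crop (172,260) and (570,245). Both neighbours are unmoved and the gripper is clear, so I'm handing in.

```bash
python3 -c "
from bench import r
print(r.hand_in())"
```

```text
the job is handed in; nothing more can be done
None
```

The tall dipper hangs freely on the bar, about half-way between the two hung dippers and clear of both. Neither of them measurably moved, and the job was handed in at about 11 s on the robot's clock; the hand-in gave no verdict.

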